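Slide the spray can into its empty bay

ROBOT

A 6-joint arm with a two-finger parallel gripper is mounted at the origin on a cart in front of the work surface, level with it; the furniture and walls round the work are solid. World frame = base frame: x ahead of the robot, y to its left, z up, the work surface at z = 0. Lengths are in mm, angles in rad, forces in N, time in s.
With the tool pointing down it reaches from about 350 to 875 mm from the base axis. Payload 4.2 kg.
Tool frame: the origin (TCP) lies midway between the tips of the shut fingers; the grasp point (between the pads) lies 19 mm behind it; z points along the fingers, y is the line along which they close (so a half turn about z gives the same grasp; the last joint's range is limited). The gripper opens to 85 mm and grips with 20 to 120 N. Pads are 22 mm wide; open, the fingers measure 114 mm over their backs; the gripper's body (76 mm by 85 mm) begins 54 mm behind the grasp point. The pads swing forward as they close: fully open they stand 13 mm farther back than shut.
Start: joints at [0.259, 0.385, 0.008, 0, -1.194, -0.259], TCP at [624.979, 0.025, 231.312] pointing down, gripper open.
Joint ranges: [-3.14, 3.14], [-1.21, 2.06], [-1.07, 1.41], [-3.16, 2.05], [-2.99, -0.16], [-3.1, 3.1]. Speed limits (rad/s): [2.79, 2.79, 3.14, 3.14, 3.14, 3.14].

INTERFACE

Orientations are given as a unit quaternion [x, y, z, w].
In Python, from bench import arm gives the robot as it stands. The module is installed in compiled form; this text tells all that it offers.
- The arm moves only by the shell command python3 -m handwheel 'ROWS' [OPENING]. ROWS is JSON, a list of rows, each an object of numbers: "x", "y", "z": the shift along the world's x, y, z each as a share of 20 cm, from -1 to 1; "ax", "ay", "az": the turn, a rotation vector about the world's x, y, z each as a share of 90 degrees, from -1 to 1. In form: [{"x": .., "y": .., "z": .., "ax": .., "ay": .., "az": ..}, ...]. A call has exactly 8 rows; each row shifts and turns the commanded pose from where the row before left it; what a row does not reach is not made up. A row lasts 1/10 s, in which the tool goes at most 50 mm and 8.59 degrees, less where a joint would pass 70% of its speed; a pose out of reach is approached as far as the arm can. A call with a number of a shift or a turn outside -1 to 1 is refused whole. A call with a gripper value outside its range is refused whole. OPENING is the opening, from -1 (shut) to 1 (fully open), set as the call begins (- or left out, the last holds). The fingers move at their own pace and stop on an object; the grip force is fixed at half the most. Time passes only in rows, so rows that do not move let the fingers close, or fill a call up. It gives the time, the measured TCP pose, the force, the opening and the grip force at its end, in the units of the state.
- arm.read_state(): the state, without advancing time (a new reading comes with each control period).
- arm.get_image(name): name is "scene" or "side" or "wrist"; returns the picture (400x640x3 uint8, red, green, blue); there is no depth.
- arm.camera_params(name): a dict with "K" (3x3 intrinsics, pixels), "k1" (the pictures are not rectified: a ray, as slopes to the right and down, at radius r is drawn at 1 + k1 r^2 times it, then the intrinsics apply), "position" and "orientation" of the camera in the world. Camera axes: x right, y down, z forward; pixel columns grow to the right and rows downward; lengths in mm; the calibration is good to about 2 mm. A picture is of the moment at which its call begins: read the wrist's pose just before it. camera_params takes no time and is no camera call; for the wrist camera it gives the pose at the moment of the call.
- arm.job_done(): hands the job in; it is judged then, once.
The state is a dict: "clock": time; "joints": joint angles; "joint_vel": joint speeds; "joint_efforts": joint torques, N m; "position": TCP position; "ee_rot": TCP orientation; "contact_force": force on the tool from outside, world axes, zero at the start; "wrist_torque": the same for the moment, N m; "gripper_width": finger opening in mm; "grasp_force": force on a finger pad.
Only numpy, scipy, OpenCV 4.12 (cv2) and the standard library are available. Lean on these libraries where they do the work, as an engineer would, in place of code of your own. Each camera call takes 0.05 s, during which the arm holds its last target. There are 200 camera calls.

TASK

Put the spray can that stands out on the bench away in the empty one of the two steel bays, by pushing it gently along the bench with the fingers until it is fully home against the bay's back plate. Push it low down so that it slides upright all the way: never tip it, grip it or lift it off the bench. Leave the can in the other bay, the glue bottle, the coupling and the tape roll where they are.

Things in the scene. Friction and masses are not known exactly. Their poses are not given: they have to be found in the camera images.
- spray_can: the spray can out on the open bench: upright cylinder 66 mm in diameter to 191 mm height, then a narrow cap, 219 mm in all, about 0.4 kg, flat foot. Origin at the centre of its underside, z up its axis. Pushed above about 40 mm it may tip rather than slide; a gripper pointing straight down may strike its upper body before the fingertips touch, so lean the tool back from it
- empty_bay: the empty steel bay, fixed: a three-sided fence of 4 mm sheet, 45 mm high, no floor (the can slides on the bench). Origin on the bench where the can's axis stands when home (2 mm short of touching). x points level from the open mouth to the back plate, z up. Back plate's inner face at x = +35 mm; side cheeks' inner faces at y = +-41 mm, from x = -11 to +39 mm; low screw feet outside
- empty_bay_mouth (a point): middle of the empty bay's open mouth, on the bench, 31 mm before the bay's origin, same axes. Flared lips from the cheeks widen the mouth to about 100 mm here
- full_bay: the other steel bay, same shape, size and axes as the empty bay, with a can standing in it already
- parked_can: the can that stands in the full bay, 66 mm in diameter, 219 mm high, loose: bystander. Origin at the centre of its underside
- glue_bottle: upright squeeze bottle with pointed nozzle, 40 mm in diameter, 128 mm high, loose: bystander. Origin at the centre of its underside
- coupling: standing steel hose coupling, 34 mm in diameter, 47 mm high, loose: bystander. Origin at the centre of its underside
- tape_roll: roll of tape lying flat, 86 mm across, 24 mm high, loose: bystander. Origin at the centre of its underside
There are look-alikes about, which are no part of the job. Leave any green look-alike of the spray_can alone.

How it is judged:
By the outcome, as a careful person would: the job done as asked, in the order asked, and still so for the second after the job is handed in, with the robot touching nothing.
It also fails if it takes over 72 s, if anything falls off the work surface, if the arm or the gripper's body presses on something with over 40 N, if the wrist force passes 120 N, or if a joint passes its speed limit or range.

## Working session

There is one attempt and no reset: what is moved stays moved. The work goes in short steps, Python scripts to look and compute and a shell command to move; the robot and the scene stay as the last step left them, time stands still between calls to the robot, and variables do not carry over. Pictures are saved under pics/ and viewed, at most 10 in all, crops included, and the job is handed in when it is done.

```bash
mkdir -p pics; cat > h.py <<'E'
import numpy as np, cv2
from scipy.spatial.transform import Rotation as R
from bench import arm
def P(n):
    c=arm.camera_params(n); K=np.array(c["K"]); o=np.array(c["orientation"])
    M=R.from_quat(o).as_matrix() if o.size==4 else o.reshape(3,3)
    return K,c["k1"],np.array(c["position"]),M
def ray(p,u,v):
    K,k,t,M=p; d=np.array([(u-K[0,2])/K[0,0],(v-K[1,2])/K[1,1]]); s=d.copy()
    for _ in range(30): s=d/(1+k*(s@s))
    r=M@np.array([s[0],s[1],1]); return t,r
def onz(p,u,v,z=0):
    t,r=ray(p,u,v); return t+r*(z-t[2])/r[2]
def proj(p,X):
    K,k,t,M=p; c=M.T@(np.array(X,float)-t); s=c[:2]/c[2]; s=s*(1+k*(s@s)); return np.array([K[0,0]*s[0]+K[0,2],K[1,1]*s[1]+K[1,2]])
def snap(n,f): 
    im=arm.get_image(n); cv2.imwrite(f,im[:,:,::-1]); return im
E
python3 - <<'E'
from h import *
for n in("scene","side"):
    snap(n,f"pics/{n}0.png"); p=P(n); print(n,p[2],p[3][:,2],p[0][0,0],p[1])
print(arm.read_state())
E
```

```text
scene [114.91280113 570.79276701 534.25332853] [ 0.46768884 -0.69573729 -0.54517591] 390.0918544692085 -0.08075234575456393
side [  564.69529933 -1115.91081649   933.49964652] [-0.01505797  0.75689601 -0.65336184] 489.98030962793587 -0.017588054473921828
{'clock': 0.1, 'joints': array([ 2.58620348e-01,  3.85485598e-01,  6.77501655e-03, -4.14788153e-04,
       -1.19402769e+00, -2.58604913e-01]), 'joint_vel': array([-1.69047736e-03, -8.83318222e-05,  5.02645181e-03,  1.70535334e-03,
       -5.20688941e-04,  7.01106531e-04]), 'joint_efforts': array([-2.41840362e-04, -3.93318665e+01,  1.88929778e+01,  4.19793829e+00,
       -2.58899068e-03, -3.31562532e-06]), 'position': array([6.24478738e+02, 2.42205558e-02, 2.30335304e+02]), 'ee_rot': array([-7.07057803e-01,  7.07155063e-01,  6.54800672e-04, -7.42415636e-04]), 'contact_force': array([ 0.12793645, -0.47831164, -0.00641174]), 'wrist_torque': array([ 0.02422227, -0.03477124, -0.00525166]), 'grasp_force': 0.0, 'gripper_width': 85.67569345817081}
```

View pics/scene0.png

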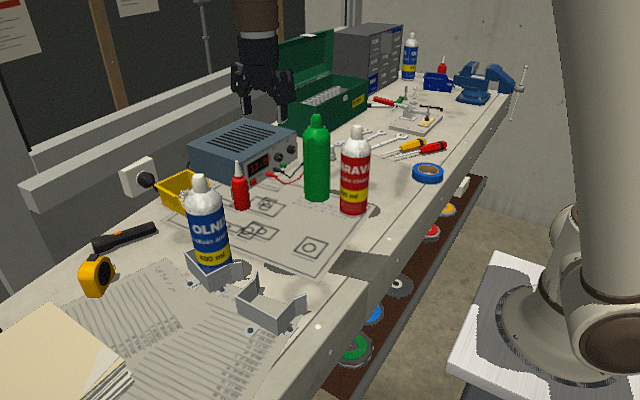

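View pics/side0.png

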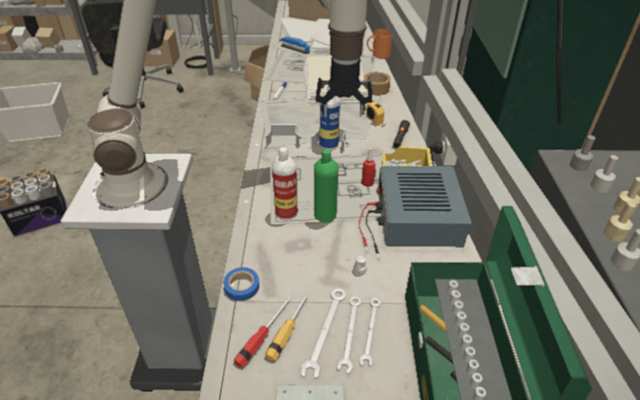

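The scene picture shows the red can on the open bench at (354,180), foot about (353,212). A green look-alike stands at (316,160), a blue can at (208,235) in the full bay, and another blue can far off at (410,60). The empty bay is at (272,300). The red can fits as spray_can: it's out on the open bench, not green, and not in a bay. I'll confirm with an enlarged crop.

```bash
python3 - <<'E'
import cv2
a=cv2.imread("pics/scene0.png")[170:350,170:400]; b=cv2.imread("pics/side0.png")[85:235,255:385]
cv2.imwrite("pics/c1.png",cv2.resize(a,None,fx=3.3,fy=3.3,interpolation=cv2.INTER_CUBIC))
cv2.imwrite("pics/c2.png",cv2.resize(b,None,fx=4,fy=4,interpolation=cv2.INTER_CUBIC))
E
```

```text
(no output)
```

View pics/c1.png

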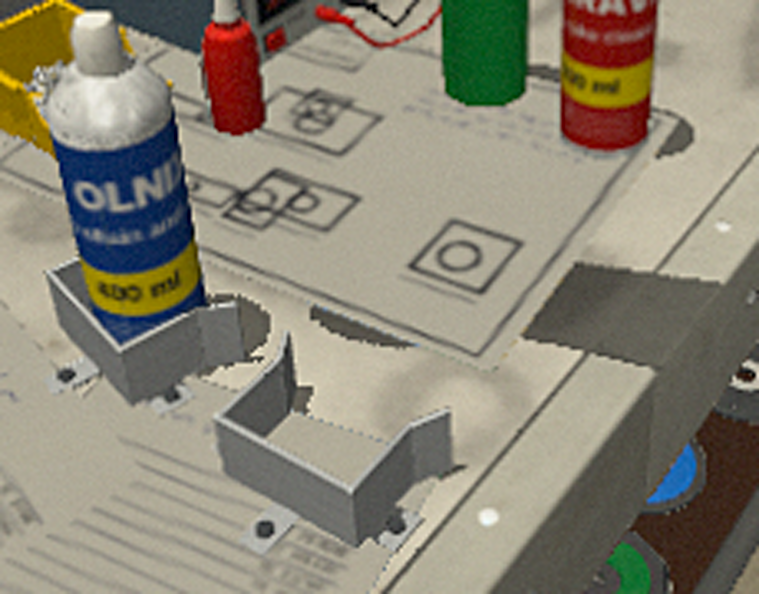

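View pics/c2.png

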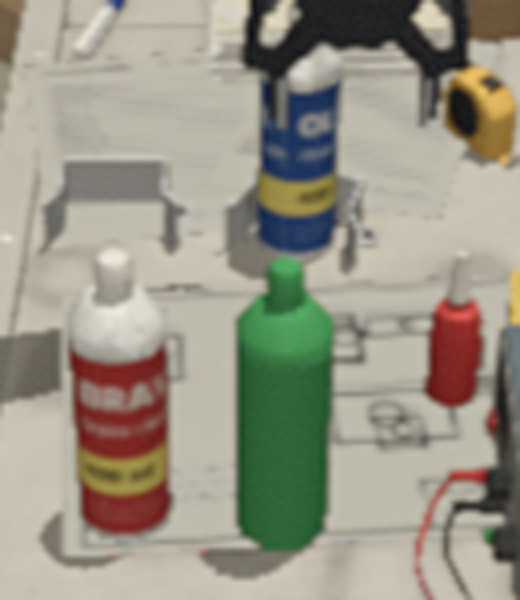

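The crop confirms it: the red can (foot at about (353,215) scene, (286,218) side) is the non-green can standing free. The blue can stands in the bay with its corner at (207,275). The empty bay's back-plate top corners are at (236,297) and (277,319), and its mouth faces the red can.

```bash
cat > m.py <<'E'
from h import *
A=P("scene");B=P("side")
c1=lambda x,y:(170+x/3.3-.35,170+y/3.3-.35)
c2=lambda x,y:(255+x/4-.375,85+y/4-.375)
def foot(p,uv,r):
    X=onz(p,*uv); d=X-p[2]; d[2]=0; return (X+r*d/np.linalg.norm(d))[:2].round(1)
if __name__=="__main__":
    print("red",foot(A,c1(606,150),33),foot(B,c2(125,533),33))
    print("green",foot(A,c1(485,105),33),foot(B,c2(283,549),33))
    print("blue",foot(B,c2(297,250),33))
    print("glue",foot(A,c1(238,133),20),foot(B,c2(452,405),20))
    print("coupl",foot(B,(360,276),17)); print("tape",foot(A,(426,184),43),foot(B,(242,299),43))
    for n,q in dict(BL=(217,418),BR=(353,492),LL=(287,335),LLk=(283,376),RLk=(412,427),RL=(450,410)).items(): print(n,onz(A,*c1(*q),45)[:2].round(1))
    for n,q in dict(bBL=(222,468),bBR=(358,545),bRLk=(414,480),bRL=(450,475)).items(): print(n,onz(A,*c1(*q),0)[:2].round(1))
    for n,q in dict(BL=(62,160),BR=(163,160)).items(): print("side",n,onz(B,*c2(*q),45)[:2].round(1))
    for n,q in dict(FBL=(48,270),FBR=(122,347),FRk=(195,308),FRlip=(238,303)).items(): print(n,onz(A,*c1(*q),45)[:2].round(1))
E
python3 m.py; python3 -c "
from h import *
p=P('wrist');print(p[2],p[3][:,2],p[3][:,0],p[0][0,0])"
```

```text
red [ 477.9 -133.2] [ 469.6 -105.9]
green [ 586.7 -133.3] [ 582.1 -119.8]
blue [594.5 231.5]
glue [715.1  10.4] [709.8  22.3]
coupl [ 667.8 -324.1]
tape [ 380.1 -377.9] [ 375.6 -372.8]
BL [484.3 267.6]
BR [396.8 266.6]
LL [494.4 201.2]
LLk [475.7 226.2]
RLk [397.7 217.6]
RL [388.3 197.6]
bBL [491.2 264.7]
bBR [399.8 263.7]
bRLk [400.9 214.6]
bRL [387.  201.4]
side BL [398.5 260.6]
side BR [482.3 261.8]
FBL [648.3 237.6]
FBR [563.5 258.4]
FRk [552.2 213.3]
FRlip [534.8 196.7]
[623.94640924 -81.46607617 373.11343707] [-0.00127361  0.31410354 -0.94938788] [-9.99999189e-01 -4.01229311e-04  1.20875749e-03] 335.56343012077895
```

```bash
python3 -m handwheel '[{"z":0.2},{"z":0.2},{"z":0.2},{"x":-0.15,"y":-0.15},{"x":-0.15,"y":-0.15},{"x":-0.15,"y":-0.15},{"x":-0.15,"y":-0.15},{"x":-0.15,"y":-0.15}]' 0 && python3 - <<'E'
from h import *
snap("wrist","pics/w1.png"); p=P("wrist"); np.save("w1.npy",np.r_[p[2],p[3].ravel()]); print(p[2],p[3][:,2])
E
```

```text
invalid input at $[0]: expected keys x, y, z, ax, ay, az
```

All six keys are required.

```bash
python3 -m handwheel '[{"x":0,"y":0,"z":0.2,"ax":0,"ay":0,"az":0},{"x":0,"y":0,"z":0.2,"ax":0,"ay":0,"az":0},{"x":0,"y":0,"z":0.2,"ax":0,"ay":0,"az":0},{"x":-0.15,"y":-0.15,"z":0,"ax":0,"ay":0,"az":0},{"x":-0.15,"y":-0.15,"z":0,"ax":0,"ay":0,"az":0},{"x":-0.15,"y":-0.15,"z":0,"ax":0,"ay":0,"az":0},{"x":-0.15,"y":-0.15,"z":0,"ax":0,"ay":0,"az":0},{"x":-0.15,"y":-0.15,"z":0,"ax":0,"ay":0,"az":0}]' 0 && python3 - <<'E'
from h import *
snap("wrist","pics/w1.png"); p=P("wrist"); np.save("w1.npy",np.r_[p[2],p[3].ravel()]); print(p[2],p[3][:,2])
E
```

```text
clock: 0.9
position: [473.3, -150.8, 350.9]
ee_rot: [0.707, -0.707, -0.0, 0.0]
contact_force: [0.5, -0.8, 0.2]
gripper_width: 42.7
grasp_force: 0.0
[ 468.54054948 -234.9532698   494.68045132] [-6.12743520e-04  3.13811676e-01 -9.49485048e-01]
```

View pics/w1.png

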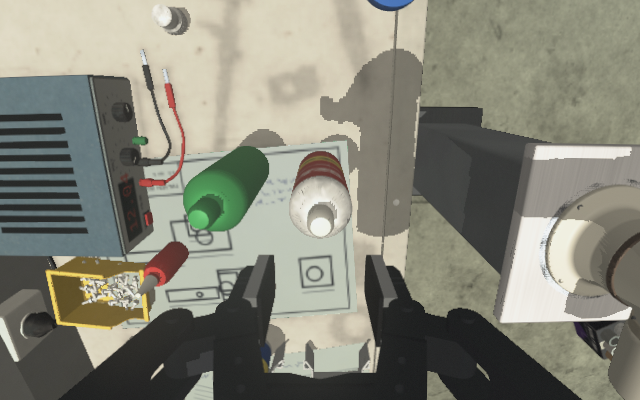

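Wrist view: red can cap at (320,222), foot's near edge at about (319,151). Green can is to its left at (235,185), coupling at (170,20), tape at (390,0), empty bay at the bottom edge (320,358).

```bash
python3 - <<'E'
from m import *
p=P("wrist")
print("foot",foot(p,(319,151),33),"cap",onz(p,320,221,219)[:2])
print("cap scene",onz(A,357,127,219)[:2],"side",onz(B,282.5,150,219)[:2])
print("green",foot(p,(255,146),33),"coupl foot", foot(p,(168,28),17), "tape edge",onz(p,390,9,12)[:2])
for X in ([474,-120,0],[474,-87,0],[474,-120,219]): print(proj(A,X),proj(B,X),proj(p,X))
for n,q in dict(bayL=(306,348),bayR=(369,348)).items(): print(n,onz(p,*q,45)[:2])
E
```

```text
foot [ 469.1 -119.8] cap [ 468.04878652 -127.36192478]
cap scene [ 468.05053552 -110.35180568] side [ 471.49705705 -123.90442006]
green [ 589.1 -140.1] coupl foot [ 687.7 -327.4] tape edge [ 376.78854345 -339.14862169]
[352.45504169 210.39533201] [286.75269746 213.24029166] [315.69528935 172.67981122]
[345.60960495 217.08909337] [287.41879465 205.28630305] [315.82119844 193.6541023 ]
[356.70057025 124.92861813] [283.60234813 149.09152702] [313.31219386 228.75097496]
bayL [491.43077454 166.99264269]
bayR [386.61547477 167.62989494]
```

```bash
python3 -m handwheel '[{"x":0,"y":-0.08,"z":0,"ax":0.085,"ay":0,"az":0},{"x":0,"y":-0.08,"z":0,"ax":0.085,"ay":0,"az":0},{"x":0,"y":-0.08,"z":0,"ax":0.085,"ay":0,"az":0},{"x":0,"y":-0.08,"z":0,"ax":0.085,"ay":0,"az":0},{"x":-0.015,"y":-0.08,"z":0,"ax":0.085,"ay":0,"az":0},{"x":0,"y":0,"z":-0.2,"ax":0,"ay":0,"az":0},{"x":0,"y":0,"z":-0.2,"ax":0,"ay":0,"az":0},{"x":0,"y":0,"z":-0.2,"ax":0,"ay":0,"az":0}]' 0
```

```text
clock: 1.75
position: [471.6, -230.6, 229.3]
ee_rot: [-0.667, 0.669, 0.232, 0.232]
contact_force: [0.1, -0.4, 0.4]
gripper_width: 42.7
grasp_force: 0.0
```

```bash
python3 -m handwheel '[{"x":0,"y":0,"z":-0.2,"ax":0,"ay":0,"az":0},{"x":0,"y":0,"z":-0.2,"ax":0,"ay":0,"az":0},{"x":0,"y":0,"z":-0.2,"ax":0,"ay":0,"az":0},{"x":0,"y":0,"z":-0.2,"ax":0,"ay":0,"az":0},{"x":0,"y":0,"z":-0.12,"ax":0,"ay":0,"az":0},{"x":0,"y":0,"z":-0.08,"ax":0,"ay":0,"az":0},{"x":0,"y":0,"z":-0.04,"ax":0,"ay":0,"az":0},{"x":0,"y":0,"z":0,"ax":0,"ay":0,"az":0}]' 0 && python3 - <<'E'
from h import *
snap("wrist","pics/w2.png"); print(arm.read_state()["position"])
p=P("wrist")
for X in ([440,195,0],[390,195,45],[490,195,45],[440,261,45]): print(proj(p,X))
E
```

```text
clock: 2.55
position: [471.9, -229.9, 22.8]
ee_rot: [-0.668, 0.668, 0.232, 0.232]
contact_force: [-0.4, 0.1, 0.4]
gripper_width: 43.0
grasp_force: 0.0
[ 472.38531708 -230.2813862    23.76245362]
[339.20389043 358.30557064]
[372.78333549 389.71661444]
[307.23628014 389.80965248]
[337.98624238 392.92147892]
```

View pics/w2.png

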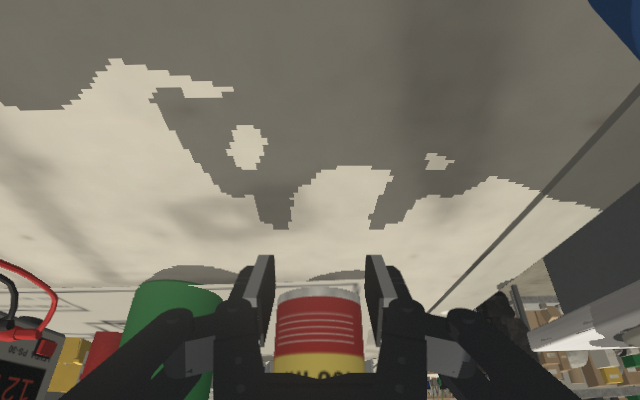

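The can's foot is at (319,286), centred between the fingers, and the green can is clear on the left. Now I'll approach gently.

```bash
python3 -m handwheel '[{"x":0,"y":0.05,"z":-0.02,"ax":0,"ay":0,"az":0},{"x":0,"y":0.05,"z":-0.01,"ax":0,"ay":0,"az":0},{"x":0,"y":0.05,"z":0,"ax":0,"ay":0,"az":0},{"x":0,"y":0.05,"z":0,"ax":0,"ay":0,"az":0},{"x":0,"y":0.04,"z":0,"ax":0,"ay":0,"az":0},{"x":0,"y":0.03,"z":0,"ax":0,"ay":0,"az":0},{"x":0,"y":0.03,"z":0,"ax":0,"ay":0,"az":0},{"x":0,"y":0.03,"z":0,"ax":0,"ay":0,"az":0}]' 0; python3 -m handwheel '[{"x":0,"y":0.02,"z":0,"ax":0,"ay":0,"az":0},{"x":0,"y":0.02,"z":0,"ax":0,"ay":0,"az":0},{"x":0,"y":0.02,"z":0,"ax":0,"ay":0,"az":0},{"x":0,"y":0.02,"z":0,"ax":0,"ay":0,"az":0},{"x":0,"y":0.02,"z":0,"ax":0,"ay":0,"az":0},{"x":0,"y":0.02,"z":0,"ax":0,"ay":0,"az":0},{"x":0,"y":0.02,"z":0,"ax":0,"ay":0,"az":0},{"x":0,"y":0.02,"z":0,"ax":0,"ay":0,"az":0}]' 0
python3 - <<'E'
from h import *
import cv2
a=snap("side","pics/s2.png"); b=arm.get_image("wrist")
im=np.hstack([cv2.resize(a[100:250,230:380],(500,500)),b[200:400,220:420].repeat(2,0).repeat(2,1)[:400].copy() if 0 else cv2.resize(b[250:400,245:395],(300,300)).copy() if 0 else cv2.resize(b[200:400,240:360+0],(300,500))])
cv2.imwrite("pics/v2.png",im[:,:,::-1])
E
```

```text
clock: 3.4
position: [472.1, -163.6, 17.3]
ee_rot: [0.668, -0.668, -0.232, -0.232]
contact_force: [1.1, -0.4, 0.1]
gripper_width: 42.9
grasp_force: 0.0
clock: 4.2
position: [472.0, -131.8, 17.3]
ee_rot: [-0.668, 0.668, 0.232, 0.232]
contact_force: [-0.0, -1.6, -0.3]
gripper_width: 42.8
grasp_force: 0.8
```

View pics/v2.png

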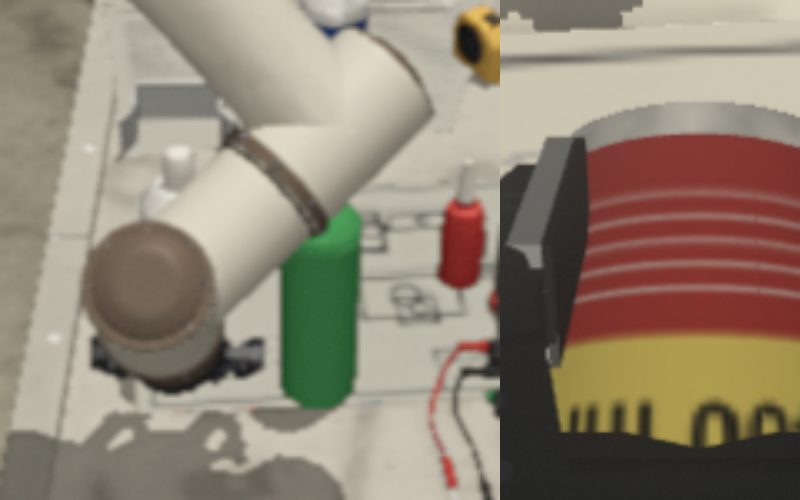

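The can is in the cradle, centred and upright, with only about 1.6 N on the tool. The forearm passes near the green can's top (side crop (335,215)), so I'll check that clearance before pushing further.

```bash
python3 - <<'E'
from h import *
import cv2
a=cv2.imread("pics/s2.png"); b=snap("scene","pics/sc2.png")[:,:,::-1]
im=np.vstack([cv2.resize(b[0:250,150:550],(480,300)),cv2.resize(a[0:250,90:490],(480,300))])
cv2.imwrite("pics/v3.png",im)
print(arm.read_state()["joints"].round(3), arm.read_state()["position"])
E
```

```text
[-0.369  0.619 -0.168 -0.681 -1.162  0.77 ] [ 471.86547055 -131.42191185   17.38061237]
```

View pics/v3.png

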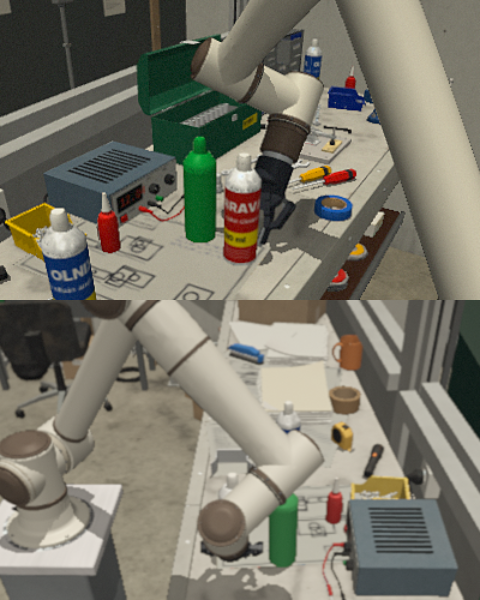

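```bash
python3 - <<'E'
from m import *
def tri(a,b):
    t,r=ray(A,*a);s,q=ray(B,*b); M=np.array([r,-q]).T; l=np.linalg.lstsq(M,s-t,rcond=None)[0]
    X,Y=t+l[0]*r,s+l[1]*q; return ((X+Y)/2).round(),np.linalg.norm(X-Y).round()
f=lambda x,y:(150+x/1.2,y/1.2); g=lambda x,y:(90+x/1.2,(y-300)/1.2)
print("knuckle end",tri(f(205,60),g(308,452)))
print("wristball",tri(f(310,92),g(222,525)))
print("ring",tri(f(255,85),g(262,490)))
E
```

```text
knuckle end (array([ 622., -207.,  342.]), np.float64(3.0))
wristball (array([ 463., -340.,  275.]), np.float64(18.0))
ring (array([ 539., -259.,  294.]), np.float64(2.0))
```

```bash
cat > fk.py <<'E'
from h import *
import itertools
from scipy.optimize import least_squares
rd=lambda a,t:R.from_rotvec(np.array(a,float)*t)
S=[([.2586,.3855,.0068,-.0004,-1.194,-.2586],[624.5,0,230.3],[0,0,-1]),
   ([-.369,.619,-.168,-.681,-1.162,.77],[471.9,-131.4,17.4],[0,.62,-.785])]
def vec(q,s):
    b=rd([0,0,1],q[0]); u=(b*rd([0,1,0],q[1])).apply([0,0,1])
    F=b*rd([0,1,0],s[0]*q[1]+s[1]*q[2]); w=F*rd([1,0,0],s[2]*q[3]); l=w.apply([0,1,0]); t=(w*rd([0,1,0],s[3]*q[4])).apply([1,0,0])
    return u,F.apply([1,0,0]),l,t
if __name__=="__main__":
  for s in itertools.product((0,1),(1,-1),(1,-1),(1,-1)):
    e=sum(np.linalg.norm(vec(q,s)[3]-t) for q,_,t in S)
    M=[];y=[]
    for q,p,_ in S: u,f,l,t=vec(q,s); M.append(np.c_[[0,0,1],u,f,l,t]); y+=p
    M=np.vstack(M); x,r,*_=np.linalg.lstsq(M,np.array(y),rcond=None)
    if e<.5: print(s,round(e,3),x.round(),r, np.linalg.cond(M))
E
python3 fk.py
```

```text
(1, 1, -1, -1) 0.288 [ 778.  -75.  663. -187.  291.] [11653.74820914] 23.059567313486628
(1, -1, -1, -1) 0.003 [ 160.  565.  422. -160.  297.] [0.02120843] 18.284574751376663
```

```bash
cat > pred.py <<'E'
from fk import *
L=[160,565,422,-160,297]; s=(1,-1,-1,-1)
q=np.array(S[1][0][:5]); t0=np.array([0,.62,-.785])
def pts(q):
    u,f,l,t=vec(q,s); E=np.array([0,0,L[0]])+L[1]*u; K=E+L[2]*f; W=K+L[3]*l; return E,K,W,W+L[4]*t,t
g=np.array([587,-130.])
for x,y in [(472,-131),(466,-80),(462,-50),(458,-20),(454,20),(450,60),(440,120),(440,190)]:
    q=least_squares(lambda q:np.r_[(pts(q)[3]-[x,y,17])/100,pts(q)[4]-t0],q).x
    E,K,W,_,_=pts(q); best=[]
    for a,b in((E,K),(K,W)):
        P_=a+np.linspace(0,1,80)[:,None]*(b-a); d=np.sqrt(np.maximum(np.linalg.norm(P_[:,:2]-g,axis=1)-15,0)**2+np.maximum(P_[:,2]-219,0)**2); best.append(d.min().round())
    print(y,q.round(2),K.round(),W.round(),"dist axis-cap",best)
E
python3 pred.py
```

```text
-131 [-0.37  0.62 -0.17 -0.68 -1.16] [ 583. -225.  321.] [ 472. -315.  250.] dist axis-cap [np.float64(130.0), np.float64(130.0)]
-80 [-0.29  0.58 -0.23 -0.73 -1.1 ] [ 575. -172.  323.] [ 466. -264.  250.] dist axis-cap [np.float64(108.0), np.float64(104.0)]
-50 [-0.24  0.57 -0.27 -0.76 -1.07] [ 569. -141.  324.] [ 462. -234.  250.] dist axis-cap [np.float64(105.0), np.float64(96.0)]
-20 [-0.19  0.55 -0.3  -0.79 -1.03] [ 563. -109.  325.] [ 458. -204.  250.] dist axis-cap [np.float64(107.0), np.float64(92.0)]
20 [-0.12  0.53 -0.33 -0.83 -0.99] [556. -67. 327.] [ 454. -164.  250.] dist axis-cap [np.float64(121.0), np.float64(97.0)]
60 [-0.05  0.51 -0.36 -0.87 -0.95] [548. -25. 328.] [ 450. -124.  250.] dist axis-cap [np.float64(146.0), np.float64(112.0)]
120 [ 0.07  0.49 -0.39 -0.93 -0.88] [532.  39. 331.] [440. -64. 250.] dist axis-cap [np.float64(197.0), np.float64(148.0)]
190 [ 0.22  0.49 -0.39 -0.99 -0.81] [521. 114. 335.] [440.   6. 250.] dist axis-cap [np.float64(265.0), np.float64(188.0)]
```

The fitted arm model keeps the link axis at least 92 mm from the green can's cap, so the way is clear. I'll push on, drifting towards the bay's centreline.

```bash
python3 -m handwheel '[{"x":-0.005,"y":0.03,"z":0,"ax":0,"ay":0,"az":0},{"x":-0.005,"y":0.04,"z":0,"ax":0,"ay":0,"az":0},{"x":-0.005,"y":0.04,"z":0,"ax":0,"ay":0,"az":0},{"x":-0.005,"y":0.04,"z":0,"ax":0,"ay":0,"az":0},{"x":-0.005,"y":0.04,"z":0,"ax":0,"ay":0,"az":0},{"x":-0.005,"y":0.04,"z":0,"ax":0,"ay":0,"az":0},{"x":-0.005,"y":0.04,"z":0,"ax":0,"ay":0,"az":0},{"x":-0.005,"y":0.04,"z":0,"ax":0,"ay":0,"az":0}]' 0
python3 -m handwheel '[{"x":-0.005,"y":0.04,"z":0,"ax":0,"ay":0,"az":0},{"x":-0.005,"y":0.04,"z":0,"ax":0,"ay":0,"az":0},{"x":-0.005,"y":0.04,"z":0,"ax":0,"ay":0,"az":0},{"x":-0.005,"y":0.04,"z":0,"ax":0,"ay":0,"az":0},{"x":-0.005,"y":0.04,"z":0,"ax":0,"ay":0,"az":0},{"x":-0.005,"y":0.04,"z":0,"ax":0,"ay":0,"az":0},{"x":-0.005,"y":0.04,"z":0,"ax":0,"ay":0,"az":0},{"x":-0.005,"y":0.04,"z":0,"ax":0,"ay":0,"az":0}]' 0
python3 -m handwheel '[{"x":-0.005,"y":0.04,"z":0,"ax":0,"ay":0,"az":0},{"x":-0.005,"y":0.04,"z":0,"ax":0,"ay":0,"az":0},{"x":-0.005,"y":0.04,"z":0,"ax":0,"ay":0,"az":0},{"x":-0.005,"y":0.04,"z":0,"ax":0,"ay":0,"az":0},{"x":-0.005,"y":0.04,"z":0,"ax":0,"ay":0,"az":0},{"x":-0.005,"y":0.04,"z":0,"ax":0,"ay":0,"az":0},{"x":-0.005,"y":0.04,"z":0,"ax":0,"ay":0,"az":0},{"x":-0.005,"y":0.03,"z":0,"ax":0,"ay":0,"az":0}]' 0
```

```text
clock: 5.15
position: [463.9, -69.2, 17.3]
ee_rot: [0.668, -0.668, -0.232, -0.232]
contact_force: [1.2, -2.4, 0.1]
gripper_width: 42.6
grasp_force: 0.9
clock: 5.95
position: [455.9, -5.3, 17.3]
ee_rot: [0.668, -0.668, -0.232, -0.232]
contact_force: [1.1, -1.6, -0.7]
gripper_width: 42.6
grasp_force: 0.9
clock: 6.75
position: [447.8, 56.8, 17.3]
ee_rot: [0.668, -0.668, -0.232, -0.232]
contact_force: [0.1, -1.1, -0.4]
gripper_width: 42.8
grasp_force: 0.9
```

```bash
python3 - <<'E'
from h import *
b=snap("scene","pics/sc3.png")[:,:,::-1]
w=arm.get_image("wrist")[:,:,::-1]
cv2.imwrite("pics/v4.png",np.hstack([cv2.resize(b[130:350,180:400],(500,500),interpolation=cv2.INTER_CUBIC),cv2.resize(w[200:400,240:400],(300,375)).copy() if 0 else cv2.copyMakeBorder(cv2.resize(w[200:400,220:420],(300,300)),0,200,0,0,cv2.BORDER_CONSTANT)]))
p=P("scene")
for x in (435,440,445): print(x,[(proj(p,[x,yy,45])-[180,130])*500/220 for yy in (195,261)])
E
```

```text
435 [array([238.35636745, 345.67780943]), array([182.66333874, 400.61657346])]
440 [array([233.19236696, 343.12243439]), array([177.35305984, 397.67824769])]
445 [array([228.06410411, 340.58322734]), array([172.08280023, 394.75967716])]
```

View pics/v4.png

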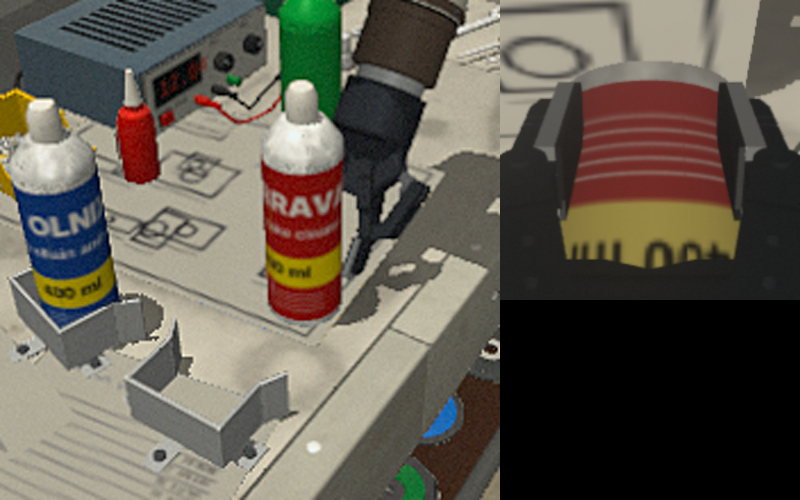

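The can is upright and seated in the fingers (foot at crop (303,322)). The bay's back corners at (127,378) and (222,434) agree with a centreline of x≈440. Next I'll go in at a slower pace.

```bash
python3 -m handwheel '[{"x":-0.005,"y":0.04,"z":0,"ax":0,"ay":0,"az":0},{"x":-0.005,"y":0.04,"z":0,"ax":0,"ay":0,"az":0},{"x":-0.005,"y":0.04,"z":0,"ax":0,"ay":0,"az":0},{"x":-0.005,"y":0.04,"z":0,"ax":0,"ay":0,"az":0},{"x":-0.005,"y":0.04,"z":0,"ax":0,"ay":0,"az":0},{"x":-0.005,"y":0.04,"z":0,"ax":0,"ay":0,"az":0},{"x":-0.005,"y":0.04,"z":0,"ax":0,"ay":0,"az":0},{"x":-0.005,"y":0.04,"z":0,"ax":0,"ay":0,"az":0}]' 0
python3 -m handwheel '[{"x":0,"y":0.03,"z":0,"ax":0,"ay":0,"az":0},{"x":0,"y":0.03,"z":0,"ax":0,"ay":0,"az":0},{"x":0,"y":0.03,"z":0,"ax":0,"ay":0,"az":0},{"x":0,"y":0.03,"z":0,"ax":0,"ay":0,"az":0},{"x":0,"y":0.03,"z":0,"ax":0,"ay":0,"az":0},{"x":0,"y":0.03,"z":0,"ax":0,"ay":0,"az":0},{"x":0,"y":0.02,"z":0,"ax":0,"ay":0,"az":0},{"x":0,"y":0.02,"z":0,"ax":0,"ay":0,"az":0}]' 0
python3 - <<'E'
from h import *
b=snap("scene","pics/sc4.png")
E
```

```text
clock: 7.65
position: [439.8, 120.7, 17.3]
ee_rot: [0.668, -0.668, -0.232, -0.232]
contact_force: [0.2, -1.3, -0.7]
gripper_width: 42.9
grasp_force: 1.0
clock: 8.45
position: [439.9, 164.4, 17.3]
ee_rot: [0.668, -0.668, -0.232, -0.232]
contact_force: [0.6, -2.0, 0.4]
gripper_width: 43.1
grasp_force: 1.1
```

Forces are still only sliding friction, so I'll creep on until the back plate resists.

```bash
python3 -m handwheel '[{"x":0,"y":0.015,"z":0,"ax":0,"ay":0,"az":0},{"x":0,"y":0.015,"z":0,"ax":0,"ay":0,"az":0},{"x":0,"y":0.015,"z":0,"ax":0,"ay":0,"az":0},{"x":0,"y":0.015,"z":0,"ax":0,"ay":0,"az":0},{"x":0,"y":0.01,"z":0,"ax":0,"ay":0,"az":0},{"x":0,"y":0.01,"z":0,"ax":0,"ay":0,"az":0},{"x":0,"y":0.01,"z":0,"ax":0,"ay":0,"az":0},{"x":0,"y":0.01,"z":0,"ax":0,"ay":0,"az":0}]' 0
python3 -m handwheel '[{"x":0,"y":0.005,"z":0,"ax":0,"ay":0,"az":0},{"x":0,"y":0.005,"z":0,"ax":0,"ay":0,"az":0},{"x":0,"y":0.005,"z":0,"ax":0,"ay":0,"az":0},{"x":0,"y":0.005,"z":0,"ax":0,"ay":0,"az":0},{"x":0,"y":0.005,"z":0,"ax":0,"ay":0,"az":0},{"x":0,"y":0.005,"z":0,"ax":0,"ay":0,"az":0},{"x":0,"y":0,"z":0,"ax":0,"ay":0,"az":0},{"x":0,"y":0,"z":0,"ax":0,"ay":0,"az":0}]' 0
```

```text
clock: 9.3
position: [440.0, 184.2, 17.3]
ee_rot: [-0.668, 0.668, 0.232, 0.232]
contact_force: [0.5, -0.6, 0.1]
gripper_width: 42.8
grasp_force: 1.0
clock: 10.1
position: [440.0, 190.1, 17.3]
ee_rot: [0.668, -0.668, -0.232, -0.232]
contact_force: [-0.3, -1.0, -0.7]
gripper_width: 42.6
grasp_force: 0.7
```

```bash
python3 -m handwheel '[{"x":0,"y":0.005,"z":0,"ax":0,"ay":0,"az":0},{"x":0,"y":0.005,"z":0,"ax":0,"ay":0,"az":0},{"x":0,"y":0.005,"z":0,"ax":0,"ay":0,"az":0},{"x":0,"y":0.005,"z":0,"ax":0,"ay":0,"az":0},{"x":0,"y":0.005,"z":0,"ax":0,"ay":0,"az":0},{"x":0,"y":0,"z":0,"ax":0,"ay":0,"az":0},{"x":0,"y":0,"z":0,"ax":0,"ay":0,"az":0},{"x":0,"y":0,"z":0,"ax":0,"ay":0,"az":0}]' 0
```

```text
clock: 10.9
position: [440.0, 195.2, 17.4]
ee_rot: [0.668, -0.668, -0.232, -0.232]
contact_force: [-0.3, -1.0, -0.0]
gripper_width: 42.5
grasp_force: 0.6
```

```bash
python3 -m handwheel '[{"x":0,"y":0.005,"z":0,"ax":0,"ay":0,"az":0},{"x":0,"y":0.005,"z":0,"ax":0,"ay":0,"az":0},{"x":0,"y":0.005,"z":0,"ax":0,"ay":0,"az":0},{"x":0,"y":0.005,"z":0,"ax":0,"ay":0,"az":0},{"x":0,"y":0,"z":0,"ax":0,"ay":0,"az":0},{"x":0,"y":0,"z":0,"ax":0,"ay":0,"az":0},{"x":0,"y":0,"z":0,"ax":0,"ay":0,"az":0},{"x":0,"y":0,"z":0,"ax":0,"ay":0,"az":0}]' 0
```

```text
clock: 11.7
position: [440.0, 199.1, 17.4]
ee_rot: [-0.668, 0.668, 0.232, 0.232]
contact_force: [-0.4, -0.6, 0.3]
gripper_width: 42.6
grasp_force: 0.6
```

```bash
python3 -m handwheel '[{"x":0,"y":0.005,"z":0,"ax":0,"ay":0,"az":0},{"x":0,"y":0.005,"z":0,"ax":0,"ay":0,"az":0},{"x":0,"y":0.005,"z":0,"ax":0,"ay":0,"az":0},{"x":0,"y":0,"z":0,"ax":0,"ay":0,"az":0},{"x":0,"y":0,"z":0,"ax":0,"ay":0,"az":0},{"x":0,"y":0,"z":0,"ax":0,"ay":0,"az":0},{"x":0,"y":0,"z":0,"ax":0,"ay":0,"az":0},{"x":0,"y":0,"z":0,"ax":0,"ay":0,"az":0}]' 0; python3 - <<'E'
from h import *
b=snap("scene","pics/sc5.png")[:,:,::-1]; s=arm.get_image("side")[:,:,::-1]
w=arm.get_image("wrist")[:,:,::-1]
cv2.imwrite("pics/v5.png",np.hstack([cv2.resize(b[185:345,190:350],(500,500),interpolation=cv2.INTER_CUBIC),np.vstack([cv2.resize(w[200:400,220:420],(250,250)),cv2.resize(s[60:180,250:370],(250,250))])]))
E
```

```text
clock: 12.5
position: [440.0, 201.8, 17.3]
ee_rot: [-0.668, 0.668, 0.232, 0.232]
contact_force: [-0.3, -4.9, -0.3]
gripper_width: 42.7
grasp_force: 2.1
```

View pics/v5.png

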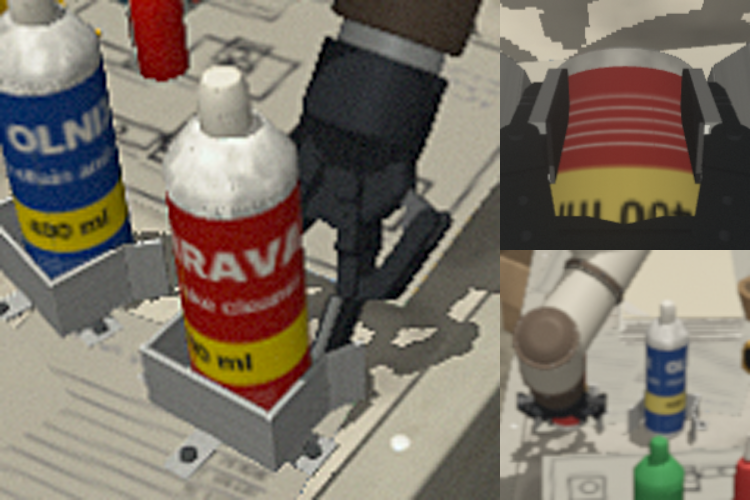

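The red can stands upright in the bay at the back plate (crop (235,385)), and the force rose to 4.9 N. One more small nudge will confirm it's home.

```bash
python3 -m handwheel '[{"x":0,"y":0.005,"z":0,"ax":0,"ay":0,"az":0},{"x":0,"y":0,"z":0,"ax":0,"ay":0,"az":0},{"x":0,"y":0,"z":0,"ax":0,"ay":0,"az":0},{"x":0,"y":0,"z":0,"ax":0,"ay":0,"az":0},{"x":0,"y":0,"z":0,"ax":0,"ay":0,"az":0},{"x":0,"y":0,"z":0,"ax":0,"ay":0,"az":0},{"x":0,"y":0,"z":0,"ax":0,"ay":0,"az":0},{"x":0,"y":0,"z":0,"ax":0,"ay":0,"az":0}]' 0
```

```text
clock: 13.45
position: [440.0, 202.0, 17.1]
ee_rot: [0.668, -0.668, -0.231, -0.231]
contact_force: [0.2, -8.0, 1.5]
gripper_width: 42.6
grasp_force: 3.7
```

It advanced only 0.2 mm for a 1 mm command and the force rose to 8 N, so the can is against the back plate. Backing straight out.

```bash
python3 -m handwheel '[{"x":0,"y":-0.01,"z":0,"ax":0,"ay":0,"az":0},{"x":0,"y":-0.03,"z":0,"ax":0,"ay":0,"az":0},{"x":0,"y":-0.06,"z":0,"ax":0,"ay":0,"az":0},{"x":0,"y":-0.1,"z":0,"ax":0,"ay":0,"az":0},{"x":0,"y":-0.1,"z":0,"ax":0,"ay":0,"az":0},{"x":0,"y":-0.1,"z":0,"ax":0,"ay":0,"az":0},{"x":0,"y":-0.05,"z":0.05,"ax":0,"ay":0,"az":0},{"x":0,"y":0,"z":0.05,"ax":0,"ay":0,"az":0}]' 0
python3 - <<'E'
from h import *
a=cv2.imread("pics/sc5.png").astype(int); b=snap("scene","pics/sc6.png")[:,:,::-1].astype(int); z=cv2.imread("pics/scene0.png").astype(int)
d=np.abs(a-b).sum(2)>60; print("can/bay change",d[200:330,230:290].sum())   # red can + bay region
for n,(u,v,w,h) in dict(blue=(180,170,60,105),glue=(228,158,25,55),green=(300,112,25,90),tape=(410,160,35,27)).items():
    print(n,(np.abs(z-b)[v:v+h,u:u+w].sum(2)>60).sum(),w*h)
E
```

```text
clock: 14.25
position: [440.2, 112.0, 37.9]
ee_rot: [-0.667, 0.669, 0.232, 0.232]
contact_force: [-0.6, 0.1, 0.2]
gripper_width: 42.6
grasp_force: 0.0
can/bay change 291
blue 0 6300
glue 0 1375
green 433 2250
tape 0 945
```

```bash
python3 - <<'E'
from h import *
a=cv2.imread("pics/sc5.png").astype(int); b=cv2.imread("pics/sc6.png").astype(int); z=cv2.imread("pics/scene0.png").astype(int)
d=np.abs(a-b).sum(2)>60
n,_,st,c=cv2.connectedComponentsWithStats(d[200:330,230:300].astype(np.uint8))
print([(s+[230,200,0,0,0]).tolist() for s in st[1:] if s[4]>3])
n,_,st,c=cv2.connectedComponentsWithStats((np.abs(z-b).sum(2)>60)[112:205,295:335].astype(np.uint8))
print([(s+[295,112,0,0,0]).tolist() for s in st[1:] if s[4]>3])
g=lambda i:(i[:,:,1]-i[:,:,2]>50)
for i in (z,b): y,x=np.where(g(i)[110:205,295:335]); print(x.mean(),y.mean(),len(x),x.min(),x.max(),y.min(),y.max())
m=lambda i:(i[:,:,2]-i[:,:,1]>60)
for i in (a,b): y,x=np.where(m(i)[200:330,230:295]); print(x.mean(),y.mean(),len(x))
E
```

```text
[[281, 200, 19, 99, 947]]
[[316, 112, 19, 9, 99], [295, 123, 40, 82, 1150], [310, 139, 4, 2, 5]]
20.92676892627412 49.79218208807521 2021 1 34 3 91
18.4943741209564 41.043600562587905 1422 0 34 0 86
34.2972972972973 69.00405405405405 1480
34.30020147750168 69.14304902619207 1489
```

The red can didn't move as the fingers left, and the bystanders I checked (parked can, glue bottle, tape roll) are unchanged. The green can only differs where the arm or its shadow covers it. Handing in.

```bash
python3 -c "
from bench import arm; print(arm.job_done())"
```

```text
the job is handed in; nothing more can be done
None
```

The red spray can is upright in the empty bay, pushed against the back plate until the force rose to 8 N, and the job is handed in at about 14 s. The parked can, glue bottle and tape roll are unchanged in the scene camera, but I did not re-check the coupling, which was well away from the path.

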